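# Load a spin coater and bring the syringe through the lid port

## Robot

A 6-joint arm with a two-finger parallel gripper is mounted at the origin on a cart in front of the work surface, level with it; the furniture and walls round the work are solid. World frame = base frame: x ahead of the robot, y to its left, z up, the work surface at z = 0. Lengths are in m, angles in rad, forces in N, time in s.
With the tool pointing down it reaches from about 0.275 to 0.825 m from the base axis. Payload 5.2 kg.
Tool frame: the origin (TCP) lies midway between the tips of the shut fingers; the grasp point (between the pads) lies 19 mm behind it; z points along the fingers, y is the line along which they close (so a half turn about z gives the same grasp; the last joint's range is limited). The gripper opens to 93 mm and grips with 3 to 60 N. Pads are 15 mm wide; open, the fingers measure 128 mm over their backs; the gripper's body (75 mm by 188 mm) begins 65 mm behind the grasp point.
Start: joints at [-1.005, 0.259, 1.535, -0, 1.348, -0.203], TCP at [0.382, -0.395, 0.219] pointing down, gripper open.
Joint ranges: [-3.14, 3.14], [-0.91, 2.08], [0.19, 2.58], [-1.22, 4.36], [0.22, 2.71], [-3.12, 3.12]. Speed limits (rad/s): [2.57, 2.57, 3.14, 3.14, 3.14, 3.14].

## Interface

Orientations are given as a 3x3 rotation matrix whose columns are the frame's x, y, z axes.
In Python, from station import bot gives the robot as it stands.
- The arm moves only by the tool drive_tool, never from a script. Its argument "rows" is a list of rows, each a list of 3 entries, a list of its own where there are three numbers: the shift along the tool's x, y, z in cm, then the turn, a rotation vector about the tool's x, y, z in rad, then the finger opening in cm, from 0 to 9.3. In form: [[[x, y, z], [rx, ry, rz], hand], ...]. A call has 1 to 10 rows; each row is the pose to reach, as a shift and turn from the pose commanded when the call began, along the tool's axes at that moment; what a row does not reach only later rows make up. A row lasts 1/10 s, in which the tool goes at most 50 mm and 8.59 degrees, less where a joint would pass 70% of its speed; a pose out of reach is approached as far as the arm can. A call with a gripper value outside its range is refused whole. The fingers move at their own pace and stop on an object; "newtons" is the grip in N (left out, the last holds). Time passes only in rows, so rows that repeat a pose let the fingers close. It gives the time, the measured TCP pose, the force, the opening and the grip force at its end, in the units of the state.
- bot.get_obs(): the state, without advancing time (a new reading comes with each control period).
- bot.snapshot(name): name is "scene" or "top" or "wrist"; returns the picture (400x640x3 uint8, red, green, blue); there is no depth.
- bot.camera_params(name): a dict with "vertical_fov" (degrees; the focal length in pixels is half the picture's height over the tangent of half this angle, whatever the lens; pixels are square), "cx", "cy" (the principal point, pixels), "T" (4x4, takes a point from camera to world coordinates). Camera axes: x right, y down, z forward; pixel columns grow to the right and rows downward; lengths in m; the calibration is good to about 2 mm. A picture is of the moment at which its call begins: read the wrist's pose just before it. camera_params takes no time and is no camera call; for the wrist camera it gives the pose at the moment of the call.
- bot.hand_in(): hands the job in; it is judged then, once.
The state is a dict: "time": time; "joint_pos": joint angles; "joint_vel": joint speeds; "joint_efforts": joint torques, N m; "position": TCP position; "orientation": TCP orientation; "wrist_force": force on the tool from outside, world axes, zero at the start; "torque": the same for the moment, N m; "width": finger opening in m; "gripper_force": force on a finger pad.
Only numpy, scipy, OpenCV 4.12 (cv2) and the standard library are available. Lean on these libraries where they do the work, as an engineer would, in place of code of your own. Each camera call takes 0.05 s, during which the arm holds its last target. There are 200 camera calls.

## Task

Get the spin coater ready for dispensing: lift the round mirror blank off its white pedestal, lay it flat and centred on the coater's small black chuck and let go of it, then swing the clear lid fully shut over the bowl. Then take the amber glass syringe out of its rack, carry it over the things in between, lower its thin tip through the round port in the middle of the closed lid and stop with the syringe upright and the tip about 8 mm above the centre of the blank, touching neither lid nor blank; finish there, still holding the syringe in the air. Leave the amber vial, the beaker, the petri dish and the tweezers on the cabinet undisturbed.

Things in the scene. Friction and masses are not known exactly. Their poses are not given: they have to be found in the camera images.
- coater: fixed compact spin coater: low white housing, top at 54 mm, reaching from x = -125 to +85 mm and y = -85 to +85 mm about its origin, which lies on the work surface under the bowl's axis; z up, x to the rear; display and dial on its -x end. On it a round aluminium bowl, 130 mm wide inside, 140 mm outside, floor 58 mm and rim 90 mm above the work surface. Chuck and lid belong to it
- chuck_top (a point): centre of the top face of the spin chuck, on the bowl's axis: a black disc 36 mm in diameter standing 14 mm above the bowl's floor, 72 mm above the work surface; it turns easily. The point's axes are the coater's
- lid_hinge (a point): axis of the lid's upright hinge post, a steel post at the housing's rear left, at the lid's underside height (92 mm above the work surface); 70 mm in +x and 75 mm in +y from chuck_top in the coater's axes. The hub on it reaches up to 109 mm
- lid (a joint): swing of the lid about its post (rad): 0 = fully shut against its stop, centred on the bowl; grows as it swings open counter-clockwise seen from above, to the rear (+x); starts 1.25 to 1.5. It stays where it is left; about 0.5 N at the knob moves it. Clear disc 140 mm in diameter, underside 92 mm, top 97 mm above the work surface; an aluminium arm (up to 103 mm) joins it to the post
- lid_knob (a point): the lid's upright black round knob, 16 mm in diameter, near the rim on the far side from the post, 158 mm from the hinge axis; the point is on its axis, 110 mm above the work surface; the knob spans 99 to 121 mm. With the lid shut it is 55 mm from the chuck's axis, on the side away from the post
- blank: round polished grey mirror blank, 50 mm in diameter, 6 mm thick, 28 g; origin at the centre of its underside, z up. It starts lying on the pedestal, 20 mm above the work surface
- pedestal: fixed round white pedestal that holds the blank: foot 72 mm in diameter and up to 9 mm high, narrow column 32 mm in diameter, top 20 mm above its origin; origin at the centre of its underside. It stands right of the coater; which of the two, pedestal or rack, is nearer to the robot varies
- syringe: amber glass syringe upright, tip down, in the rack's middle hole, about 60 g, round about its z; origin at the tip's end, z up along it. Heights from the tip: steel tube 3 mm thick to 14 mm, hub 8 mm to 22, barrel 18 mm to 92, metal collar 24 mm in diameter from 92 to 110 mm (grip here), plunger rod 7 mm and thumb button 16 mm up to 133 mm. In the rack the tip is 8 mm above the work surface
- rack: fixed white two-tier syringe rack, 48 mm along its x, 124 mm along y, 70 mm high, three holes 36 mm apart along y; origin under its middle. Upper plate 62 to 68 mm high with 21 mm holes, lower plate 24 to 30 mm high with 13 mm holes; the barrel's lower end rests on the lower one. The syringe is free once lifted 65 mm
- amber_vial: bystander: capped amber sample vial, 27 mm in diameter, 59 mm tall, origin under its centre
- beaker: bystander: small glass beaker, 44 mm in diameter, 56 mm tall, origin under its centre
- petri: bystander: glass petri dish, 66 mm in diameter, 15 mm tall, origin under its centre
- fine_tweezers: bystander: steel tweezers lying near the far edge, 127 mm long along their y, 9 mm high, origin under the middle
- lid_port (a point): centre of the round port in the middle of the clear lid, 28 mm across, ringed by a dark collar 37 mm across outside; the point is level with the collar's top, 101 mm above the work surface; moves with the lid, over the chuck's centre when shut
Mind the look-alikes: they are no part of the job. There is more than one size of the blank; the one meant has the size given above.

How it is judged:
By the outcome, as a careful person would: the job done as asked, in the order asked, and still so for the second after the job is handed in, while the arm keeps its last pose, push and grip.
It also fails if it takes over 67 s, if anything falls off the work surface, if the arm or the gripper's body presses on something with over 40 N, if the wrist force passes 120 N, or if a joint passes its speed limit or range.

## Working session

There is one attempt and no reset: what is moved stays moved. The work goes in short steps, Python scripts to look and compute and a tool call to move; the robot and the scene stay as the last step left them, time stands still between calls to the robot, and variables do not carry over. Pictures are saved under pics/ and viewed, at most 10 in all, crops included, and the job is handed in when it is done.

Besides the shell and the picture viewer there is one more tool, called after "Call:" in YAML: its name, and indented under it one key for each argument. drive_tool: Moves the arm, as the interface text tells. Its arguments: {"type":"object","properties":{"rows":{"type":"array"},"newtons":{"type":"number"}},"required":["rows"]}

```bash
mkdir -p pics; ls; python3 - <<'E'
from station import bot
import cv2,numpy as np
np.set_printoptions(precision=4,suppress=True)
for n in("scene","top"):
    im=bot.snapshot(n);cv2.imwrite(f"pics/{n}0.png",cv2.cvtColor(im,cv2.COLOR_RGB2BGR));p=bot.camera_params(n);print(n,p)
print(bot.get_obs())
E
```

```text
pics
scene {'vertical_fov': 42.75346709522974, 'cx': 320.70661770861756, 'cy': 201.82903216448048, 'T': array([[ 0.9054,  0.2233, -0.3611,  0.9658],
       [ 0.4242, -0.5117,  0.7471, -0.7935],
       [-0.018 , -0.8297, -0.558 ,  0.7149],
       [ 0.    ,  0.    ,  0.    ,  1.    ]])}
top {'vertical_fov': 52.67632472518238, 'cx': 322.97754729774783, 'cy': 197.4235189793889, 'T': array([[-0.0299, -0.9921,  0.122 ,  0.4534],
       [-0.9994,  0.0275, -0.0219,  0.0436],
       [ 0.0184, -0.1225, -0.9923,  1.0768],
       [ 0.    ,  0.    ,  0.    ,  1.    ]])}
{'time': 0.1, 'joint_pos': array([-1.0048,  0.2593,  1.5359, -0.    ,  1.348 , -0.2028]), 'joint_vel': array([ 0.001 , -0.0009, -0.0032,  0.0001, -0.0003, -0.0006]), 'joint_efforts': array([  0.0002, -43.8213, -28.4642,   0.0721,   0.0362,  -0.    ]), 'position': array([ 0.3821, -0.3949,  0.2179]), 'orientation': array([[ 0.7188,  0.6953, -0.0009],
       [ 0.6953, -0.7188,  0.0014],
       [ 0.0003, -0.0016, -1.    ]]), 'wrist_force': array([-0.761 ,  0.1822, -0.3526]), 'torque': array([ 0.0606,  0.0163, -0.0018]), 'gripper_force': 0.0, 'width': 0.0930953675001834}
```

View pics/top0.png

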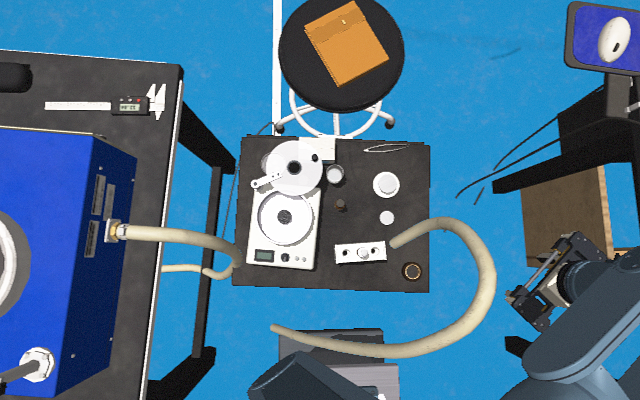

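View pics/scene0.png

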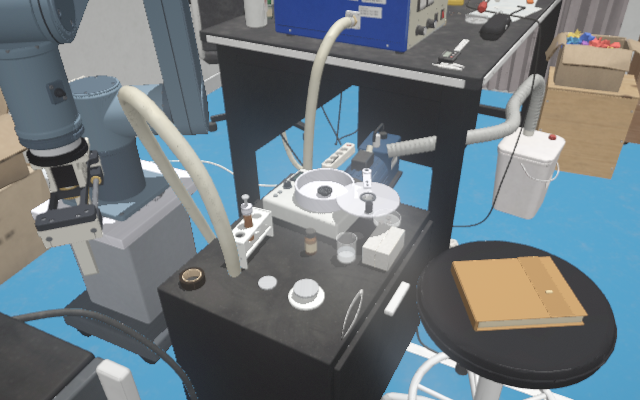

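The overview shows the coater near (284,218), the open lid near (295,167), the rack near (362,252), the pedestal near (386,184) and a hose arching over on the right. I'll enlarge the work area.

```bash
python3 - <<'E'
import cv2
im=cv2.imread("pics/top0.png")[125:300,225:440]
a=cv2.resize(im,None,fx=3.4,fy=3.4,interpolation=cv2.INTER_CUBIC);cv2.imwrite("pics/c1.png",a)
im=cv2.imread("pics/scene0.png")[140:360,150:440]
a=cv2.resize(im,None,fx=2.7,fy=2.7,interpolation=cv2.INTER_CUBIC);cv2.imwrite("pics/c2.png",a)
E
```

```text
(no output)
```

View pics/c1.png

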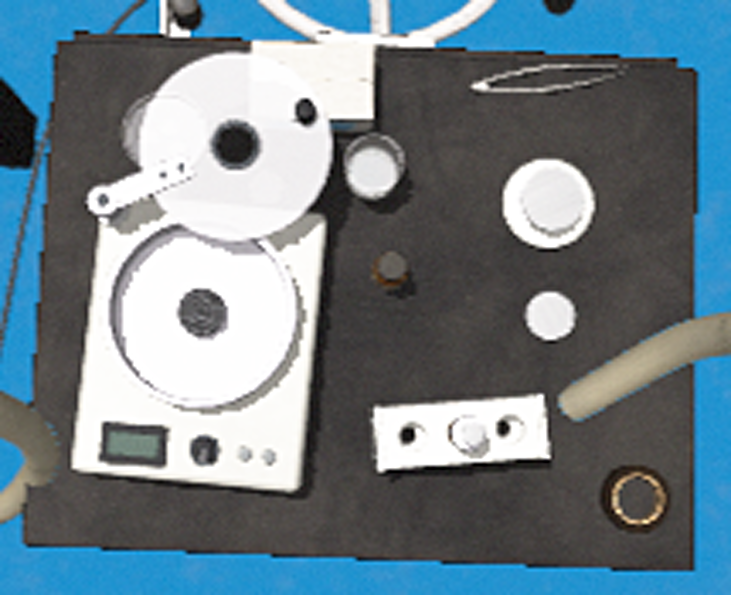

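View pics/c2.png

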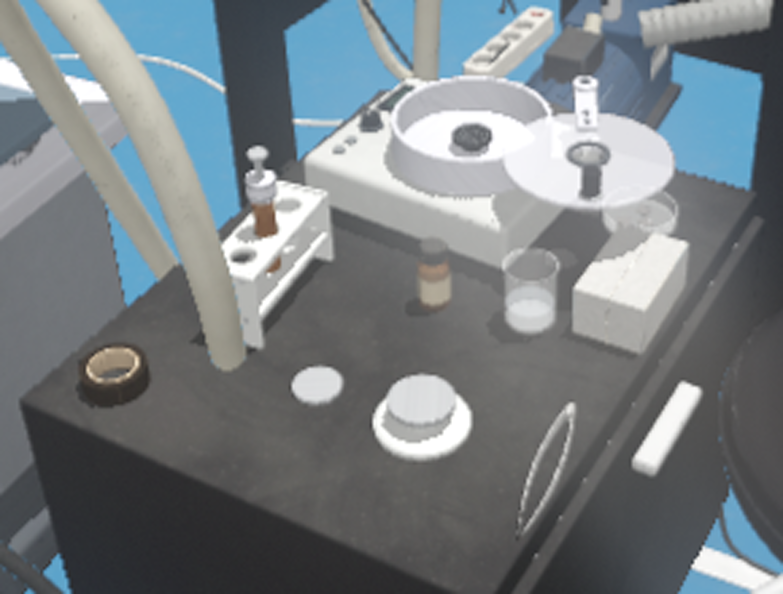

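Crop 1 shows the chuck at (203,312), the hinge at (101,201), the port at (236,145) and the knob at (305,108). The 50 mm blank is on the pedestal at (552,200), with the smaller look-alike at (550,316). The rack holes are at (410,434) and (510,428), and the syringe is at about (472,433). The hose foot is at (570,402), to the right of the rack. Crop 2 confirms the syringe is in the middle hole, and the petri dish is behind the lid.

```bash
cat > h.py <<'E'
import cv2,numpy as np
from station import bot
np.set_printoptions(precision=4,suppress=True)
def ray(p,u,v):
    f=200/np.tan(np.radians(p["vertical_fov"])/2)
    d=p["T"][:3,:3]@np.array([(u-p["cx"])/f,(v-p["cy"])/f,1]);return p["T"][:3,3],d/np.linalg.norm(d)
def onz(p,u,v,z):
    o,d=ray(p,u,v);return (o+d*(z-o[2])/d[2])
def tri(r1,r2):
    (a,d),(b,e)=r1,r2
    s=np.linalg.lstsq(np.stack([d,-e],1),b-a,rcond=None)[0];P=a+s[0]*d;Q=b+s[1]*e
    return (P+Q)/2,np.linalg.norm(P-Q)
def proj(p,X):
    f=200/np.tan(np.radians(p["vertical_fov"])/2)
    c=np.linalg.inv(p["T"])@np.append(X,1);return f*c[0]/c[2]+p["cx"],f*c[1]/c[2]+p["cy"]
def blob(g,u,v,r,lo,hi):
    "centroid of the component of lo<=g<=hi nearest (u,v) in a window"
    x0,y0=int(u-r),int(v-r);w=g[y0:y0+2*r+1,x0:x0+2*r+1]
    n,l,s,c=cv2.connectedComponentsWithStats(((w>=lo)&(w<=hi)).astype(np.uint8))
    k=[i for i in range(1,n) if s[i,4]>3]
    i=min(k,key=lambda i:np.hypot(*(c[i]-[u-x0,v-y0])));return c[i]+[x0,y0],s[i]
E
python3 - <<'E'
from h import *
im=cv2.imread("pics/top0.png");g=cv2.cvtColor(im,cv2.COLOR_BGR2GRAY);p=bot.camera_params("top")
q=lambda x,y:(225+x/3.4,125+y/3.4)
R={}
for n,x,y,r,hi,z in[("chuck",203,312,10,120,.072),("port",236,145,10,120,.101),("knob",305,108,7,100,.121),("hinge",101,201,3,150,.109),("rhL",410,434,5,130,.068),("rhR",512,428,5,130,.068)]:
    try:
        c,s=blob(g,*q(x,y),r,0,hi)
    except Exception as e: print(n,e);c,s=q(x,y),0
    R[n]=onz(p,*c,z);print(n,q(x,y),c,s,R[n])
for n,x,y,lo,hi,z in[("foot",548,203,190,255,.009),("small",550,316,150,255,.004)]:
    c,s=blob(g,*q(x,y),18,lo,hi);print(n,c,s,onz(p,*c,z))
print(g[176:192,370:406][:: 1])
for n,x,y,z in[("blank",552,200,.026),("button",475,430,.141),("hose",572,405,0),("vial",392,263,.059),("beaker",374,168,.056),("ring",640,497,.02)]:print(n,onz(p,*q(x,y),z))
d=R["hinge"]-R["chuck"];print(np.hypot(*d[:2]),"yaw",np.arctan2(d[1],d[0])-np.arctan2(75,70))
d=R["knob"]-R["hinge"];print(np.hypot(*d[:2]),np.arctan2(d[1],d[0])); d=R["port"]-R["hinge"];print(np.hypot(*d[:2]),np.arctan2(d[1],d[0]))
# hose
ps=bot.camera_params("scene")
for t in[(395,243),(420,229),(450,223),(475,238),(490,270),(480,310),(440,345),(380,355),(320,345),(275,327)]:
    print(t,[tuple(int(k) for k in proj(ps,onz(p,*t,z))) for z in(0,.1,.2,.3,.4,.5)], onz(p,*t,.0)[:2],onz(p,*t,.3)[:2])
E
```

```text
chuck (284.70588235294116, 216.76470588235293) [283.9789 216.3732] [  4   4  13  14 142] [0.5321 0.1198 0.072 ]
port (294.4117647058823, 167.64705882352942) [293.8649 167.3243] [  3   4  14  14 148] [0.6497 0.0912 0.101 ]
knob (314.70588235294116, 156.76470588235293) [314.5 157.5] [ 5  5  6  8 34] [0.6685 0.04   0.121 ]
hinge (254.7058823529412, 184.11764705882354) [255.     183.2857] [3 1 3 3 7] [0.6113 0.1855 0.109 ]
rhL (345.5882352941177, 252.64705882352942) [344.5 252.5] [ 3  3  4  6 18] [ 0.4385 -0.0279  0.068 ]
rhR (375.5882352941177, 250.88235294117646) [372.4    250.0667] [ 1  3  4  5 15] [ 0.4424 -0.0974  0.068 ]
foot [385.6282 183.9237] [  5   6  27  26 511] [ 0.6165 -0.1491  0.009 ]
small [386.4312 217.3625] [ 12  12  14  14 160] [ 0.527  -0.1477  0.004 ]
[[ 74  76  72  69  63 137 245 255 255 255 255 252 240 235 235 232 235 236
  235 232 231 232 239 245 255 242 131  65  71  72  72  76  73  73  76  74]
 [ 76  77  70  67  86 239 255 255 255 255 253 241 235 235 236 236 236 235
  233 235 235 236 234 237 252 255 237 125  64  73  73  70  70  72  71  72]
 [ 73  76  66  65 186 25
[... 2846 characters left out ...]
2641]
(490, 270) [(115, 356), (122, 299), (130, 240), (138, 176), (146, 108), (156, 35)] [ 0.38   -0.4165] [ 0.4005 -0.2883]
(480, 310) [(87, 324), (96, 273), (105, 218), (114, 160), (125, 97), (136, 28)] [ 0.2779 -0.3818] [ 0.3268 -0.2633]
(440, 345) [(98, 275), (105, 232), (112, 185), (121, 134), (130, 78), (139, 16)] [ 0.1934 -0.271 ] [ 0.2659 -0.1833]
(380, 355) [(142, 231), (146, 194), (150, 154), (155, 109), (161, 60), (167, 5)] [ 0.174  -0.1144] [ 0.2518 -0.0704]
(320, 345) [(193, 200), (194, 168), (196, 132), (197, 92), (199, 47), (201, -3)] [0.204  0.0389] [0.2735 0.0402]
(275, 327) [(234, 182), (233, 152), (233, 119), (232, 81), (232, 39), (231, -9)] [0.2527 0.1536] [0.3086 0.1229]
```

Call:
drive_tool:
  rows:
    - [[0,0,-5],[0,0,0],9.3]
    - [[0,0,-10],[0,0,0],9.3]
    - [[0,0,-15],[0,0,0],9.3]
    - [[0,0,-20],[0,0,0],9.3]
    - [[0,0,-25],[0,0,0],9.3]
    - [[0,0,-26],[0,0,0],9.3]
    - [[0,0,-26],[0,0,0],9.3]
  newtons: 15

```text
time: 0.8
position: [0.3827, -0.3958, 0.4803]
orientation: [[0.719, 0.695, 0.002], [0.695, -0.719, -0.003], [-0.001, 0.004, -1.0]]
wrist_force: [-0.8, -0.1, -0.1]
width: 0.0929
gripper_force: 0.0
```

Call:
drive_tool:
  rows:
    - [[5,0,0],[0,0,0],9.3]
    - [[10,0,0],[0,0,0],9.3]
    - [[15,0,0],[0,0,0],9.3]
    - [[20,-0.5,0],[0,0,0],9.3]
    - [[25,-1,0],[0,0,0],9.3]
    - [[30,-1.5,0],[0,0,0],9.3]
    - [[33.7,-1.5,0],[0,0,0],9.3]
    - [[33.7,-1.5,5],[0,0,0],9.3]
    - [[33.7,-1.5,10],[0,0,0],9.3]
    - [[33.7,-1.5,15],[0,0,0],9.3]

```text
time: 1.8
position: [0.6133, -0.149, 0.3236]
orientation: [[0.718, 0.696, -0.004], [0.696, -0.718, 0.002], [-0.002, -0.004, -1.0]]
wrist_force: [0.4, -1.1, 0.0]
width: 0.0929
gripper_force: 0.0
```

Call:
drive_tool:
  rows:
    - [[0,0,5],[0,0,0],9.3]
    - [[0,0,10],[0,0,0],9.3]
    - [[0,0,11],[0,0,0],9.3]
    - [[0,0,11],[0,0,0],9.3]
    - [[0,0,11],[0,0,0],9.3]

```text
time: 2.3
position: [0.6152, -0.1507, 0.2205]
orientation: [[0.719, 0.695, 0.002], [0.695, -0.719, -0.001], [0.001, 0.002, -1.0]]
wrist_force: [-0.3, -0.1, 0.6]
width: 0.0929
gripper_force: 0.0
```

```bash
python3 - <<'E'
from h import *
o=bot.get_obs();p=bot.camera_params("wrist");im=bot.snapshot("wrist");cv2.imwrite("pics/w1.png",im[:,:,::-1])
print(o["position"],o["orientation"],p)
for X in([.615,-.150,.026],[.532,.12,.072]):print(proj(p,X))
E
```

```text
[ 0.6152 -0.1507  0.2205] [[ 0.7188  0.6952  0.0023]
 [ 0.6952 -0.7188 -0.001 ]
 [ 0.001   0.0023 -1.    ]] {'vertical_fov': 60.245981343847, 'cx': 319.09398597535846, 'cy': 194.07360023115635, 'T': array([[ 0.6953, -0.693 , -0.1902,  0.6693],
       [-0.7187, -0.6701, -0.1858, -0.0994],
       [ 0.0013,  0.2659, -0.964 ,  0.3875],
       [ 0.    ,  0.    ,  0.    ,  1.    ]])}
(np.float64(317.3550547742935), np.float64(171.002901661434))
(np.float64(17.180066648743207), np.float64(32.36582336839152))
```

View pics/w1.png

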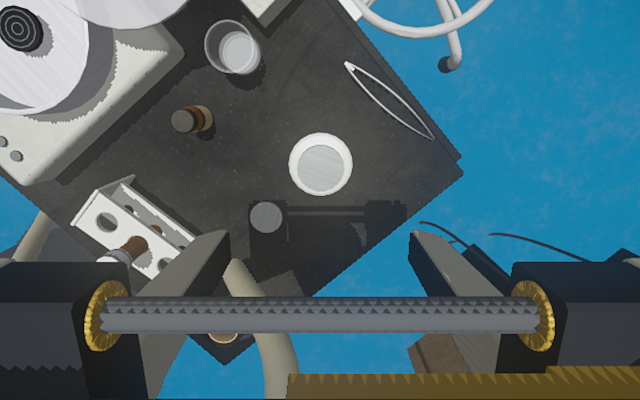

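The wrist view shows the foot at about (321,163) with the blank inside at about (322,168), and the chuck at (20,28). The vial is at (190,120) and the rack is at lower left.

```bash
python3 - <<'E'
from h import *
im=cv2.imread("pics/w1.png");g=cv2.cvtColor(im,cv2.COLOR_BGR2GRAY);p=bot.camera_params("wrist")
print(g[168,285:360:2]);print(g[128:200:2,321])
for t in(150,):
    c,s=blob(g,321,163,40,t,255);print(c,s,onz(p,*c,.009))
best=None
for lo,hi in((150,222),(150,235),(120,215)):
    try:
        c,s=blob(g,321,168,30,lo,hi);print(lo,hi,c,s,onz(p,*c,.026))
    except Exception as e:print(e)
c,s=blob(g,20,28,19,0,110);print(c,s,onz(p,*c,.072))
E
```

```text
[ 68  63 171 214 220 221 192 186 187 188 187 186 187 187 187 188 190 190
 190 189 189 190 189 190 189 189 190 191 189 186 222 219 216 189  72  80
  78  77]
[ 80  78 125 222 231 232 232 233 216 195 193 195 195 191 191 195 195 193
 191 189 190 188 186 187 187 183 187 186 187 188 185 180 221 203  59  76]
[320.1404 163.7429] [   7   10   65   63 3155] [ 0.6213 -0.1494  0.009 ]
150 222 [320.7354 168.6075] [   0    0   61   58 2494] [ 0.6201 -0.1513  0.026 ]
150 235 [320.5054 165.0721] [   0    0   61   58 2970] [ 0.6227 -0.1485  0.026 ]
120 215 [321.2154 169.2773] [   0    0   61   58 2117] [ 0.62   -0.1522  0.026 ]
[19.8809 28.1866] [   0    0   39   39 1318] [0.5369 0.1201 0.072 ]
```

```bash
python3 - <<'E'
from h import *
p=bot.camera_params("scene");t=bot.camera_params("top");w=bot.camera_params("wrist")
g=cv2.imread("pics/scene0.png",0)
c,s=blob(g,324,191,9,0,110);print("chuck",c,s,onz(p,*c,.072), tri(ray(p,*c),ray(t,283.98,216.37)),tri(ray(p,*c),ray(w,19.88,28.19)))
print("blank",onz(p,150+421/2.7,140+398/2.7,.026),onz(t,387,183.9,.026),onz(w,320.5,168.2,.026))
E
```

```text
chuck [324.7083 193.25  ] [ 3  8 14  6 24] [0.5431 0.1033 0.072 ] (array([0.5338, 0.1212, 0.0588]), np.float64(0.0014756513132985938)) (array([0.527 , 0.1369, 0.0479]), np.float64(0.00035358793417324705))
blank [ 0.6196 -0.1513  0.026 ] [ 0.6139 -0.1497  0.026 ] [ 0.6203 -0.1508  0.026 ]
```

Call:
drive_tool:
  rows:
    - [[0.2,0.2,5],[0,0,0],9.3]
    - [[0.2,0.2,10],[0,0,0],8]
    - [[0.2,0.2,14],[0,0,0],8]
    - [[0.2,0.2,17],[0,0,0],8]
    - [[0.2,0.2,17],[0,0,0],8]

```text
time: 2.85
position: [0.6158, -0.1498, 0.0465]
orientation: [[0.719, 0.695, -0.004], [0.695, -0.719, 0.002], [-0.002, -0.004, -1.0]]
wrist_force: [-0.2, 1.0, 1.0]
width: 0.0802
gripper_force: 0.0
```

```bash
python3 - <<'E'
from h import *
o=bot.get_obs();p=bot.camera_params("wrist");im=bot.snapshot("wrist");cv2.imwrite("pics/w2.png",im[:,:,::-1])
print(o["position"],o["width"])
X=o["position"]-.019*o["orientation"][:,2];print(proj(p,o["position"]),proj(p,X),proj(p,[.618,-.1506,.026]))
E
```

```text
[ 0.6158 -0.1498  0.0465] 0.08024222175254711
(np.float64(317.2072901803717), np.float64(246.3322226160989)) (np.float64(316.95542896003997), np.float64(262.97126792236895)) (np.float64(321.2108032217732), np.float64(229.9797388005161))
```

View pics/w2.png

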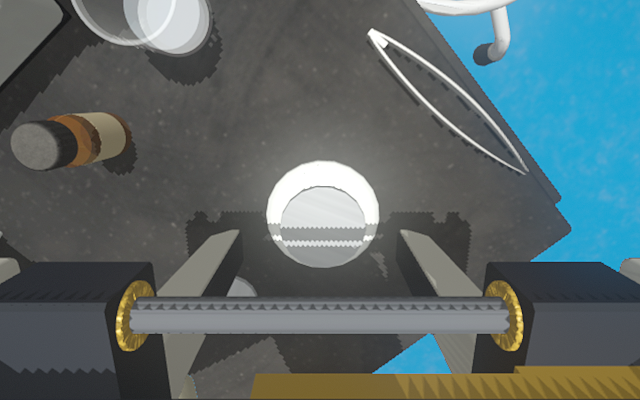

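The blank's centre is at about (323,229) and the fingers are at columns 240 and 398. So the hand needs about 2 mm along tool y.

Call:
drive_tool:
  rows:
    - [[0.1,0.2,0],[0,0,0],8]
    - [[0.1,0.2,2],[0,0,0],8]
    - [[0.1,0.2,3.2],[0,0,0],8]
    - [[0.1,0.2,3.2],[0,0,0],8]
    - [[0.1,0.2,3.2],[0,0,0],5.5]
    - [[0.1,0.2,3.2],[0,0,0],4.7]
    - [[0.1,0.2,3.2],[0,0,0],4.5]
    - [[0.1,0.2,3.2],[0,0,0],4.5]
    - [[0.1,0.2,3.2],[0,0,0],4.5]
  newtons: 12

```text
time: 3.8
position: [0.6194, -0.1511, 0.0171]
orientation: [[0.719, 0.695, 0.001], [0.695, -0.719, -0.0], [0.0, 0.001, -1.0]]
wrist_force: [-0.3, -0.1, 1.8]
width: 0.0494
gripper_force: 12.0
```

Call:
drive_tool:
  rows:
    - [[0,0,-1],[0,0,0],4.5]
    - [[0,0,-4],[0,0,0],4.5]
    - [[0,0,-8],[0,0,0],4.5]
    - [[0,0,-12],[0,0,0],4.5]
    - [[0,0,-16],[0,0,0],4.5]
    - [[0,0,-16],[0,0,0],4.5]
    - [[0,0,-16],[0,0,0],4.5]

```text
time: 4.5
position: [0.6197, -0.1512, 0.1784]
orientation: [[0.719, 0.695, 0.003], [0.695, -0.719, -0.001], [0.001, 0.003, -1.0]]
wrist_force: [-0.8, -0.3, -1.2]
width: 0.0494
gripper_force: 12.0
```

```bash
python3 - <<'E'
from h import *
o=bot.get_obs();p=bot.camera_params("wrist");im=bot.snapshot("wrist");cv2.imwrite("pics/w3.png",im[:,:,::-1])
print(o["position"],o["width"],o["wrist_force"])
R=o["orientation"]
for b in(0.003,.006,.009):
    for dx in (0,.0):
        print(b,proj(p,o["position"]-b*R[:,2]),proj(p,o["position"]-b*R[:,2]+.025*R[:,0]),proj(p,o["position"]-b*R[:,2]-.025*R[:,0]))
a=cv2.imread("pics/w3.png");
cv2.imwrite("pics/w3c.png",cv2.resize(a[120:330,200:440],None,fx=3,fy=2.8,interpolation=cv2.INTER_CUBIC))
E
```

```text
[ 0.6197 -0.1512  0.1784] 0.049403169599570244 [-0.7814 -0.283  -1.233 ]
0.003 (np.float64(317.15858165206663), np.float64(248.68726148002838)) (np.float64(317.0917203555863), np.float64(202.31806223126372)) (np.float64(317.2206093948191), np.float64(291.7043268684114))
0.003 (np.float64(317.15858165206663), np.float64(248.68726148002838)) (np.float64(317.0917203555863), np.float64(202.31806223126372)) (np.float64(317.2206093948191), np.float64(291.7043268684114))
0.006 (np.float64(317.120393357238), np.float64(251.1662371701782)) (np.float64(317.05087036111763), np.float64(204.09897671878167)) (np.float64(317.1848104062583), np.float64(294.7767573279943))
0.006 (np.float64(317.120393357238), np.float64(251.1662371701782)) (np.float64(317.05087036111763), np.float64(204.09897671878167)) (np.float64(317.1848104062583), np.float64(294.7767573279943))
0.009 (np.float64(317.0809222419707), np.float64(253.7284865623177)) (np.float64(317.0085927999336), np.float64(205.94212803835552)) (np.float64(317.147853732318), np.float64(297.94854556179797))
0.009 (np.float64(317.0809222419707), np.float64(253.7284865623177)) (np.float64(317.0085927999336), np.float64(205.94212803835552)) (np.float64(317.147853732318), np.float64(297.94854556179797))
```

View pics/w3c.png

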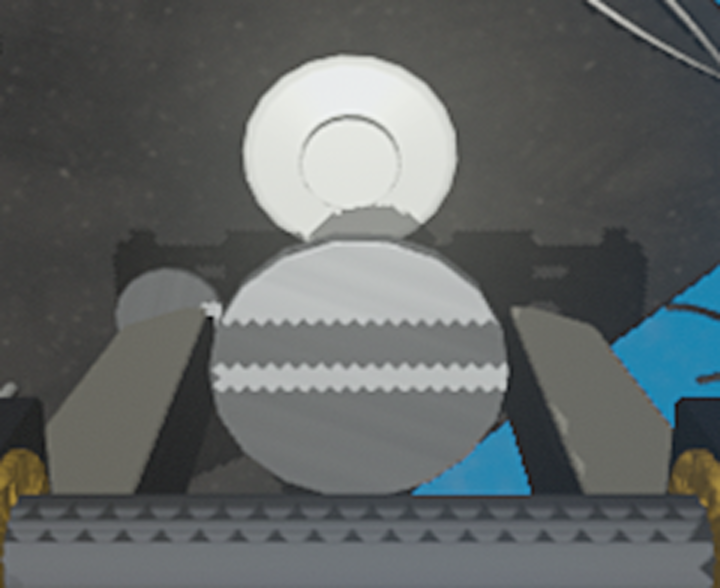

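The blank is held centred: its top edge is at row 205.7, against 205.9 predicted. Next I'll carry it to just short of the chuck and look.

Call:
drive_tool:
  rows:
    - [[1.2,-3.8,-1],[0,0,0.13],4.5]
    - [[2.4,-7.6,-2],[0,0,0.26],4.5]
    - [[3.6,-11.4,-2],[0,0,0.39],4.5]
    - [[4.8,-15.2,-2],[0,0,0.52],4.5]
    - [[6,-19,-2],[0,0,0.65],4.5]
    - [[7.2,-22.8,-2],[0,0,0.78],4.5]
    - [[8.4,-26.6,-2],[0,0,0.91],4.5]
    - [[9.6,-30.2,-2],[0,0,1.01],4.5]
    - [[9.6,-30.2,-2],[0,0,1.01],4.5]
    - [[9.6,-30.2,-2],[0,0,1.01],4.5]

```text
time: 5.55
position: [0.477, 0.1333, 0.1953]
orientation: [[0.972, -0.236, -0.003], [-0.236, -0.972, -0.001], [-0.002, 0.001, -1.0]]
wrist_force: [0.5, 0.4, -0.6]
width: 0.0493
gripper_force: 12.0
```

```bash
python3 - <<'E'
from h import *
o=bot.get_obs();p=bot.camera_params("wrist");im=bot.snapshot("wrist");cv2.imwrite("pics/w4.png",im[:,:,::-1])
R=o["orientation"];print(o["position"],R,o["width"])
g=cv2.imread("pics/w4.png",0);q=proj(p,[.5375,.119,.072]);print(q,proj(p,[.5375,.119,.058]))
try:
    c,s=blob(g,*q,45,0,110);print(c,s,onz(p,*c,.072))
except Exception as e:print(e)
E
```

```text
[0.477  0.1333 0.1953] [[ 0.9719 -0.2355 -0.0027]
 [-0.2355 -0.9719 -0.0005]
 [-0.0025  0.0012 -1.    ]] 0.049296628449292126
(np.float64(318.58220367120714), np.float64(114.58685460949508)) (np.float64(318.5995208306515), np.float64(113.80230924065705))
[318.4633 117.654 ] [ 24  27  42  44 341] [0.5351 0.1197 0.072 ]
```

View pics/w4.png

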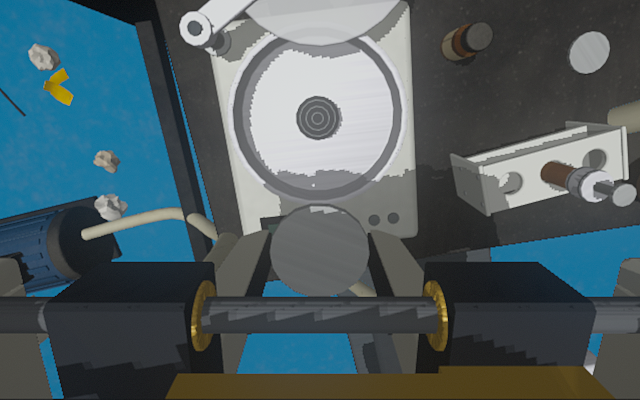

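Call:
drive_tool:
  rows:
    - [[3,-0.1,0],[0,0,0],4.5]
    - [[6,-0.2,0],[0,0,0],4.5]
    - [[6,-0.2,4],[0,0,0],4.5]
    - [[6,-0.2,8],[0,0,0],4.5]
    - [[6,-0.2,10.5],[0,0,0],4.5]
    - [[6,-0.2,11.5],[0,0,0],4.5]
    - [[6,-0.2,11.5],[0,0,0],4.5]
    - [[6,-0.2,11.5],[0,0,0],4.5]

```text
time: 6.4
position: [0.538, 0.1198, 0.0825]
orientation: [[0.971, -0.239, 0.001], [-0.239, -0.971, -0.0], [0.001, -0.0, -1.0]]
wrist_force: [-0.5, -0.2, 0.8]
width: 0.0496
gripper_force: 12.0
```

Call:
drive_tool:
  rows:
    - [[-0.2,-0.1,0.4],[0,0,0],4.5]
    - [[-0.2,-0.1,0.8],[0,0,0],4.5]
    - [[-0.2,-0.1,1.1],[0,0,0],4.5]
    - [[-0.2,-0.1,1.2],[0,0,0],4.5]
    - [[-0.2,-0.1,1.3],[0,0,0],4.5]
    - [[-0.2,-0.1,1.3],[0,0,0],4.5]

```text
time: 7.0
position: [0.5352, 0.122, 0.0691]
orientation: [[0.971, -0.239, 0.0], [-0.239, -0.971, 0.0], [0.0, -0.0, -1.0]]
wrist_force: [-1.2, 0.5, 2.6]
width: 0.0493
gripper_force: 12.0
```

Call:
drive_tool:
  rows:
    - [[0,0,0.1],[0,0,0],4.5]
    - [[0,0,0.1],[0,0,0],4.5]
    - [[0,0,0.1],[0,0,0],4.7]
    - [[0,0,0.1],[0,0,0],5.2]
    - [[0,0,0.1],[0,0,0],5.8]
    - [[0,0,0.1],[0,0,0],6]
    - [[0,0,0.1],[0,0,0],6]

```text
time: 7.7
position: [0.5351, 0.1219, 0.0674]
orientation: [[0.971, -0.239, -0.0], [-0.239, -0.971, -0.0], [-0.0, 0.0, -1.0]]
wrist_force: [0.1, 0.0, -0.1]
width: 0.0596
gripper_force: 0.0
```

Call:
drive_tool:
  rows:
    - [[0,0,-1],[0,0,0],6]
    - [[0,0,-4],[0,0,0],6]
    - [[0,0,-8],[0,0,0],6]
    - [[-3,0,-12],[0,0,0],6]
    - [[-6,0,-13],[0,0,0],6]
    - [[-6,0,-13],[0,0,0],6]
    - [[-6,0,-13],[0,0,0],6]

```text
time: 8.4
position: [0.4771, 0.1363, 0.1986]
orientation: [[0.971, -0.238, 0.002], [-0.238, -0.971, -0.0], [0.002, -0.0, -1.0]]
wrist_force: [0.6, -0.5, -0.1]
width: 0.0599
gripper_force: 0.0
```

```bash
python3 - <<'E'
from h import *
o=bot.get_obs();p=bot.camera_params("wrist");im=bot.snapshot("wrist");cv2.imwrite("pics/w5.png",im[:,:,::-1])
R=o["orientation"];print(o["position"],o["width"],o["wrist_force"])
cv2.imwrite("pics/w5c.png",cv2.resize(im[0:210,170:430,::-1],None,fx=2.8,fy=2.8,interpolation=cv2.INTER_CUBIC))
print(proj(p,[.535,.1197,.078]),p["T"])
E
```

```text
[0.4771 0.1363 0.1986] 0.05992282216817591 [ 0.6353 -0.5382 -0.0811]
(np.float64(322.17665374119923), np.float64(117.87061144909993)) [[-0.2381 -0.9364 -0.2579  0.5499]
 [-0.9712  0.2292  0.0645  0.1183]
 [-0.0013  0.2658 -0.964   0.3657]
 [ 0.      0.      0.      1.    ]]
```

View pics/w5c.png

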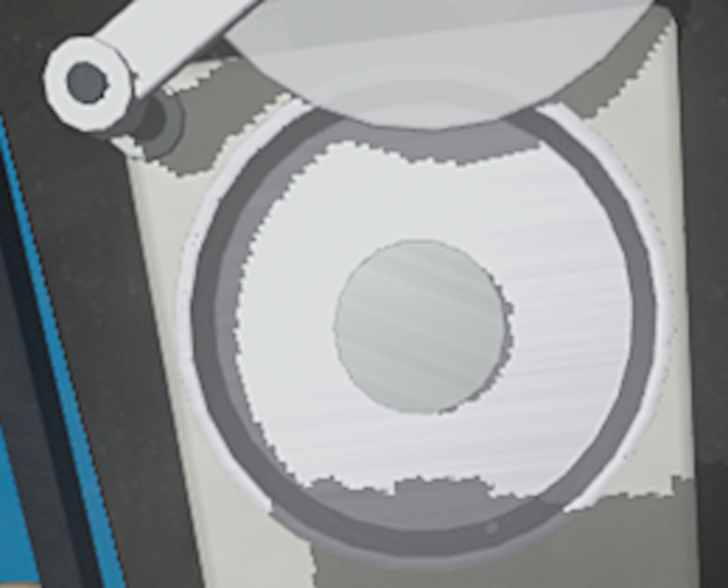

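The blank sits on the chuck at (320.0,116.8), against a bowl centre of about (321.5,117), so it is about 1 mm off, which is acceptable. The lid hub is at (201,30).

```bash
python3 - <<'E'
from h import *
o=bot.get_obs();p=bot.camera_params("wrist");R=o["orientation"]
print(o["position"],o["joint_pos"])
H=onz(p,201.1,29.6,.109);C=onz(p,321.5,117,.078);print("hinge",H,"C",C,np.hypot(*(H-C)[:2]),np.arctan2(*(H-C)[1::-1])-np.arctan2(75,70))
K=np.array([.6735,.0393,.103]);print("to knob, tool axes cm",100*R.T@(K-o["position"]))
for a in np.linspace(-1.19,-2.47,9): 
    d=.158*np.array([np.cos(a)-np.cos(-1.19),np.sin(a)-np.sin(-1.19),0]);print(100*R.T@d)
E
```

```text
[0.4773 0.1361 0.1979] [ 0.0528  0.1773  1.6925 -0.0002  1.2709  1.8647]
hinge [0.6135 0.1854 0.109 ] C [0.5359 0.1198 0.078 ] 0.10161509000707909 -0.11768965100798878
to knob, tool axes cm [21.3506  4.7218  9.5057]
[0. 0. 0.]
[-2.1636  1.3023 -0.0021]
[-4.5071  2.2432 -0.0044]
[-6.9705  2.7988 -0.0067]
[-9.491   2.9548 -0.009 ]
[-12.0041   2.7072  -0.0113]
[-14.4457   2.0624  -0.0135]
[-16.7534   1.0369  -0.0155]
[-18.8682  -0.3432  -0.0172]
```

Call:
drive_tool:
  rows:
    - [[5,1,0],[0,0,0],6]
    - [[10,2,0],[0,0,0],6]
    - [[15,3.3,0],[0,0,0],6]
    - [[19,4.2,0],[0,0,0],6]
    - [[21.3,4.7,0],[0,0,0],6]
    - [[21.3,4.7,3],[0,0,0],6]
    - [[21.3,4.7,6],[0,0,0],6]
    - [[21.3,4.7,6],[0,0,0],6]
    - [[21.3,4.7,6],[0,0,0],6]

```text
time: 9.35
position: [0.6724, 0.0393, 0.1363]
orientation: [[0.971, -0.239, -0.003], [-0.239, -0.971, 0.0], [-0.003, 0.0, -1.0]]
wrist_force: [-0.6, 0.1, 1.2]
width: 0.0598
gripper_force: 0.0
```

```bash
python3 - <<'E'
from h import *
o=bot.get_obs();p=bot.camera_params("wrist");R=o["orientation"];im=bot.snapshot("wrist");cv2.imwrite("pics/w6.png",im[:,:,::-1])
print(o["position"]);q=proj(p,[.6735,.0393,.121]);print(q)
g=cv2.cvtColor(im,cv2.COLOR_RGB2GRAY)
for hi in(60,90):
    try:
        c,s=blob(g,*q,40,0,hi);print(hi,c,s,onz(p,*c,.115))
    except Exception as e:print(e)
print(g[150:270:6,260:380:6])
E
```

```text
[0.6724 0.0393 0.1363]
(np.float64(318.6244329911023), np.float64(234.12617893202957))
60 [328.  233.5] [50 38  1  4  4] [0.6702 0.0345 0.115 ]
90 [315.5518 227.8178] [ 25  17  26  35 763] [0.6754 0.0407 0.115 ]
[[206 212 218 205 204 198 202 213 212 204 213 205 203 213 210 212 214 218
  208 206]
 [210 194 130 208 215 200 213 218 208 210 213 209 210 211 216 206 212 204
  209 209]
 [137 140 137 139 143 142 140 191 212 210 205 212 216 207 206 208 215 206
  208 204]
 [214 213 215 198 138 139 146 145 145 140 209 208 209 209 208 207 210 207
  211 211]
 [214 215 213 214 214 214 145 140 142 145 140 133 209 208 213 209 210 205
  193  87]
 [213 213 214 214 214 214 213 214 137 138 140 141 138 168  63  73  74  74
   69 103]
 [213 214 213 213 213 213 212 211 203 158  80  80  79  79  77  74  74  80
  146 175]
 [213 213 210 201 198 199 198 197 197 197 174  78  77  76  73  75  70 150
  187 185]
 [199 199 199 199 198 198 198 197 196 196 196 190  76  75  74  73  69 162
  186 193]
 [198 198 198 197 198 197 197 197 196 200 199 194 166  74  74  72  70 182
  194 184]
 [197 198 198 197 197 197 196 199 127 106 150 164 194  87  73  70  70 183
  181 185]
 [197 197 197 197 196 196 195 117  76  75  72  70 200 193  69  70  69  97
  179 181]
 [197 198 196 196 196 197 194 117  75  75  72  71 185 193 158  69  68 104
  101 141]
 [196 196 196 197 194 195 194 163  76  75  73  71 193 192 193  69  67  61
   83  85]
 [ 58 195 195 195 194 194 195 168  74  74  73  72 193 192 192  80  68  65
  145  87]
 [ 63 194 194 195 194 194 194 196  73  74  72  90 192 193 192 191  67  64
   65 140]
 [ 71 199 194 194 194 194 193 193 195 162 188 192 193 193 193 192  68  66
   63  60]
 [ 71  82 197 193 193 193 193 193 193 193 191 189 192 196 197 193  67  79
   62  62]
 [ 69  82  73 194 198 203 202 202 202 202 202 202 201 201 201 199  63  82
   62  61]
 [ 72 113  81 203 201 202 202 202 201 202 202 202 201 202 200 200  60  79
   83  61]]
```

Call:
drive_tool:
  rows:
    - [[0,-0.2,1.5],[0,0,0],6]
    - [[0,-0.2,3.3],[0,0,0],6]
    - [[0,-0.2,3.3],[0,0,0],5]
    - [[0,-0.2,3.3],[0,0,0],3]
    - [[0,-0.2,3.3],[0,0,0],1.5]
    - [[0,-0.2,3.3],[0,0,0],1]
    - [[0,-0.2,3.3],[0,0,0],1]
    - [[0,-0.2,3.3],[0,0,0],1]
    - [[0,-0.2,3.3],[0,0,0],1]
  newtons: 6

```text
time: 10.3
position: [0.6734, 0.0413, 0.1051]
orientation: [[0.971, -0.239, 0.001], [-0.239, -0.971, -0.001], [0.001, 0.0, -1.0]]
wrist_force: [0.1, -1.1, 1.1]
width: 0.0156
gripper_force: 6.0
```

```bash
python3 - <<'E'
from h import *
R=bot.get_obs()["orientation"]
for a in np.linspace(-1.18,-2.44,11): 
    d=.158*np.array([np.cos(a)-np.cos(-1.18),np.sin(a)-np.sin(-1.18),0]);print((100*R.T@d).round(2))
E
```

```text
[0. 0. 0.]
[-1.68  1.07 -0.  ]
[-3.47  1.92 -0.  ]
[-5.36  2.54 -0.  ]
[-7.32  2.92 -0.01]
[-9.3   3.05 -0.01]
[-11.29   2.93  -0.01]
[-13.24   2.56  -0.01]
[-15.14   1.95  -0.01]
[-16.94   1.1   -0.02]
[-18.62   0.04  -0.02]
```

Call:
drive_tool:
  rows:
    - [[-0.8,0.6,0],[0,0,0],1]
    - [[-1.7,1.1,0],[0,0,0],1]
    - [[-3.5,1.9,0],[0,0,0],1]
    - [[-5.4,2.5,0],[0,0,0],1]
    - [[-7.3,2.9,0],[0,0,0],1]
    - [[-9.3,3,0],[0,0,0],1]
    - [[-11.3,2.9,0],[0,0,0],1]
    - [[-13.2,2.6,0],[0,0,0],1]
    - [[-15.1,1.9,0],[0,0,0],1]
    - [[-15.1,1.9,0],[0,0,0],1]

```text
time: 11.3
position: [0.5176, 0.0594, 0.1045]
orientation: [[0.971, -0.238, -0.004], [-0.238, -0.971, -0.001], [-0.004, 0.002, -1.0]]
wrist_force: [-3.7, -4.9, 1.1]
width: 0.0156
gripper_force: 6.0
```

Call:
drive_tool:
  rows:
    - [[-0.9,-0.2,0],[0,0,0],1]
    - [[-1.9,-0.8,0],[0,0,0],1]
    - [[-2.8,-1.3,0],[0,0,0],1]
    - [[-3.5,-1.8,0],[0,0,0],1]
    - [[-3.9,-2.1,0],[0,0,0],1]
    - [[-3.9,-2.1,0],[0,0,0],1]

```text
time: 11.9
position: [0.4863, 0.0874, 0.1043]
orientation: [[0.971, -0.238, -0.004], [-0.238, -0.971, -0.004], [-0.003, 0.005, -1.0]]
wrist_force: [-5.9, -8.7, 3.7]
width: 0.0156
gripper_force: 6.0
```

Call:
drive_tool:
  rows:
    - [[-0.2,0.2,0],[0,0,0],1]
    - [[-0.2,0.2,0],[0,0,0],1]
    - [[-0.3,0,0],[0,0,0],1]
    - [[-0.3,0,0],[0,0,0],1]

```text
time: 12.3
position: [0.4861, 0.0875, 0.1044]
orientation: [[0.971, -0.238, -0.0], [-0.238, -0.971, -0.004], [0.001, 0.004, -1.0]]
wrist_force: [1.3, -11.9, -2.6]
width: 0.0158
gripper_force: 6.0
```

Call:
drive_tool:
  rows:
    - [[0,0,0],[0,0,0],2]
    - [[0,0,0],[0,0,0],3]
    - [[0,0,0],[0,0,0],4]
    - [[0,0,0],[0,0,0],4.5]
    - [[0,0,-3],[0,0,0],5]
    - [[0,0,-7],[0,0,0],5]
    - [[0,0,-11],[0,0,0],6]
    - [[-5,0,-15],[0,0,0],6]
    - [[-10,0,-17],[0,0,0],6]
    - [[-10,0,-17],[0,0,0],6]

```text
time: 13.3
position: [0.3866, 0.1147, 0.2771]
orientation: [[0.971, -0.238, 0.003], [-0.238, -0.971, 0.001], [0.003, -0.002, -1.0]]
wrist_force: [0.5, -0.2, 0.4]
width: 0.0599
gripper_force: 0.0
```

```bash
python3 - <<'E'
from h import *
o=bot.get_obs();p=bot.camera_params("wrist");R=o["orientation"];im=bot.snapshot("wrist");cv2.imwrite("pics/w7.png",im[:,:,::-1])
t=bot.snapshot("top");cv2.imwrite("pics/t7.png",t[:,:,::-1])
print(o["position"],o["wrist_force"])
print(proj(p,[.5357,.120,.101]),proj(p,[.486,.0875,.121]),proj(p,[.614,.1855,.109]),proj(bot.camera_params("top"),[.531,.121,.101]))
a=np.hstack([cv2.resize(im[0:220,180:440,::-1],(480,406)),cv2.resize(t[170:280,240:325,::-1],(313,406))]);cv2.imwrite("pics/v7.png",a)
E
```

```text
[0.3866 0.1147 0.2771] [ 0.5442 -0.2204  0.3634]
(np.float64(274.8791998802875), np.float64(20.803930422269218)) (np.float64(322.71842733187736), np.float64(66.24832983141889)) (np.float64(173.26891630064688), np.float64(-60.367153883839734)) (np.float64(282.5677745511785), np.float64(215.9445482824339))
```

View pics/v7.png

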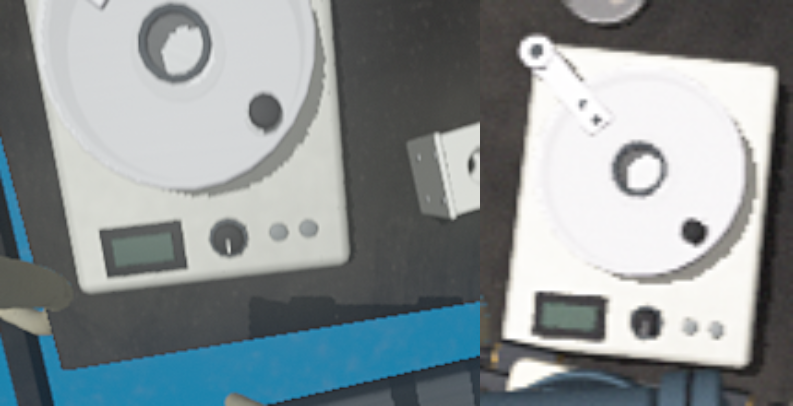

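The lid is shut: its port is at (274.8,22.8), against (274.9,20.8) predicted for concentric. Now to the syringe.

Call:
drive_tool:
  rows:
    - [[1,1.6,0],[0,0,-0.145],7]
    - [[2,3.2,0],[0,0,-0.29],7]
    - [[3,4.8,0],[0,0,-0.435],7]
    - [[4,6.5,0],[0,0,-0.58],7]
    - [[5,8.1,0],[0,0,-0.725],7]
    - [[6,9.7,0],[0,0,-0.87],7]
    - [[7,11.4,0],[0,0,-1.015],7]
    - [[8,13,0],[0,0,-1.16],7]
    - [[9,14.6,0],[0,0,-1.305],7]
    - [[9.8,16.2,0],[0,0,-1.45],7]

```text
time: 14.4
position: [0.4464, -0.0684, 0.2735]
orientation: [[0.349, 0.937, -0.001], [0.937, -0.349, 0.001], [0.0, -0.001, -1.0]]
wrist_force: [-0.2, 0.3, 1.1]
width: 0.0699
gripper_force: 0.0
```

Call:
drive_tool:
  rows:
    - [[0,0,0],[0,0,0],7]
    - [[0,0,0],[0,0,0],7]
    - [[0,0,0],[0,0,0],7]

```text
time: 14.7
position: [0.4454, -0.0666, 0.2742]
orientation: [[0.357, 0.934, -0.001], [0.934, -0.357, 0.001], [0.0, -0.001, -1.0]]
wrist_force: [-0.0, -0.8, -0.0]
width: 0.07
gripper_force: 0.0
```

```bash
python3 - <<'E'
from h import *
o=bot.get_obs();p=bot.camera_params("wrist");R=o["orientation"];im=bot.snapshot("wrist");cv2.imwrite("pics/w8.png",im[:,:,::-1])
print(o["position"],R,o["joint_pos"])
S=[.443,-.066]
for z in(.141,.118,.100,.068):print(z,proj(p,S+[z]))
hsv=cv2.cvtColor(im,cv2.COLOR_RGB2HSV);g=cv2.cvtColor(im,cv2.COLOR_RGB2GRAY)
m=((hsv[:,:,0]>5)&(hsv[:,:,0]<18)&(hsv[:,:,1]>90)).astype(np.uint8);n,l,s,c=cv2.connectedComponentsWithStats(m)
for i in range(1,n):
    if s[i,4]>25:print("amber",s[i],c[i])
u,v=map(int,proj(p,S+[.12]));x0,y0=max(u-60,0),max(v-60,0)
w=cv2.resize(g[y0:v+60,x0:u+60],(40,40),interpolation=cv2.INTER_AREA)
print(x0,y0)
for r in w:print(''.join("%4d"%k for k in r))
E
```

```text
[ 0.4454 -0.0666  0.2742] [[ 0.3565  0.9343 -0.0008]
 [ 0.9343 -0.3565  0.0008]
 [ 0.0005 -0.001  -1.    ]] [-0.3973  0.0417  1.6584  0.0004  1.4425 -0.0328]
0.141 (np.float64(315.3324503332142), np.float64(184.93158433665405))
0.118 (np.float64(315.62692434164677), np.float64(179.1772512595547))
0.1 (np.float64(315.8312597896891), np.float64(175.18432083505735))
0.068 (np.float64(316.14838955411017), np.float64(168.98727036240533))
amber [394  77  15  24 109] [399.0367  88.9358]
amber [309 162  14   5  34] [315.9706 163.5588]
255 119
  72  73  72  74  75  78  77  74  87 124 181 217 209 201 213 229 227 227 227 228 202  79  78  77  78  77  77  75  75  73  72  71  70  68  67  67  65  65  64  63
  71  73  74  74  74  75  73 113 191 216 205 204 221 227 226 226 226 226 227 227 230 130  79  79  80  80  78  77  76  75  75  73  71  70  68  69  66  65  64  64
  71  71  73  74  74  91 196 217 204 214 224 226 225 225 226 226 226 226 226 227 227 188  74  80  81  80  80  80  78  76  74  73  73  73  68  68  66  66  65  66
  74  72  74  75  73  80 161 214 224 225 224 225 225 226 219 201 203 226 226
[... 5180 characters left out ...]
  58  58  57  57  90 139 148 151 154 152 149 138 115  76
 106 106  59  46  47  47  48  48  49  50  51  51  52  54  55  55  55  54  55  56  56  56  72  71  56  58  58  57  57  56  83 130 142 149 154 155 153 148 138 116
 105 105  84  44  46  47  47  48  49  51  50  51  52  52  54  54  55  54  54  55  56  56  66  69  56  57  56  56  56  56  54 108 134 145 152 155 156 153 150 138
 107 105 104  44  46  46  47  48  49  50  50  51  52  52  53  53  53  53  53  54  55  55  65  63  56  55  55  55  56  55  55  64 120 137 148 154 157 158 154 149
 110 110 110  61  45  46  47  47  49  49  50  50  51  52  52  52  51  52  53  53  53  55  56  54  54  55  53  54  55  55  54  53  75 125 141 151 156 158 157 154
```

The button's top is at (315,186), about 4 mm along −y from the tool. Descending onto the collar.

Call:
drive_tool:
  rows:
    - [[-0.1,-0.4,4],[0,0,0],7]
    - [[-0.1,-0.4,8],[0,0,0],6]
    - [[-0.1,-0.4,12],[0,0,0],6]
    - [[-0.1,-0.4,16],[0,0,0],6]
    - [[-0.1,-0.4,18.4],[0,0,0],6]
    - [[-0.1,-0.4,18.4],[0,0,0],6]
    - [[-0.1,-0.4,18.4],[0,0,0],4]
    - [[-0.1,-0.4,18.4],[0,0,0],3]
  newtons: 15

```text
time: 15.55
position: [0.4427, -0.0669, 0.0923]
orientation: [[0.354, 0.935, 0.003], [0.935, -0.354, -0.001], [-0.0, 0.003, -1.0]]
wrist_force: [0.2, -1.2, 0.0]
width: 0.0484
gripper_force: 0.0
```

Call:
drive_tool:
  rows:
    - [[0,0,0],[0,0,0],2]
    - [[0,0,0],[0,0,0],1.8]
    - [[0,0,0],[0,0,0],1.8]
    - [[0,0,0],[0,0,0],1.8]
    - [[0,0,0],[0,0,0],1.8]
  newtons: 15

```text
time: 16.05
position: [0.4418, -0.0669, 0.0913]
orientation: [[0.354, 0.935, 0.001], [0.935, -0.354, -0.0], [-0.0, 0.001, -1.0]]
wrist_force: [-1.7, 0.0, 4.5]
width: 0.0238
gripper_force: 15.0
```

Call:
drive_tool:
  rows:
    - [[0,0,-1],[0,0,0],1.8]
    - [[0,0,-3],[0,0,0],1.8]
    - [[0,0,-6],[0,0,0],1.8]
    - [[0,0,-9],[0,0,0],1.8]
    - [[0,0,-12],[0,0,0],1.8]
    - [[0,0,-15],[0,0,0],1.8]
    - [[0,0,-17],[0,0,0],1.8]
    - [[0,0,-17],[0,0,0],1.8]

```text
time: 16.85
position: [0.4428, -0.0673, 0.2637]
orientation: [[0.354, 0.935, 0.005], [0.935, -0.354, -0.002], [-0.0, 0.006, -1.0]]
wrist_force: [0.8, 0.2, -0.4]
width: 0.0238
gripper_force: 15.0
```

Call:
drive_tool:
  rows:
    - [[3,0.5,0],[0,0,0],1.8]
    - [[6,1,0],[0,0,0],1.8]
    - [[9,1.5,0],[0,0,0],1.8]
    - [[12,2,0],[0,0,0],1.8]
    - [[13.8,2.1,0],[0,0,0],1.8]
    - [[13.8,2.1,0],[0,0,0],1.8]
    - [[13.8,2.1,0],[0,0,0],1.8]
    - [[13.8,2.1,0],[0,0,0],1.8]

```text
time: 17.65
position: [0.5092, 0.0542, 0.26]
orientation: [[0.355, 0.935, -0.001], [0.935, -0.355, -0.0], [-0.001, -0.001, -1.0]]
wrist_force: [0.2, -0.7, 0.2]
width: 0.0238
gripper_force: 15.0
```

```bash
python3 - <<'E'
from h import *
o=bot.get_obs();p=bot.camera_params("wrist");R=o["orientation"];im=bot.snapshot("wrist");cv2.imwrite("pics/w9.png",im[:,:,::-1])
print(o["position"],R,o["width"],o["wrist_force"])
g=cv2.cvtColor(im,cv2.COLOR_RGB2GRAY)
q=proj(p,[.5357,.1205,.101]);print("port pred",q)
for hi in(90,120,150):
    c,s=blob(g,*q,30,0,hi);b=s[:2]+(s[2:4]-1)/2+np.array([int(q[0]-30),int(q[1]-30)]);print(hi,c,s,"bbox c",b,onz(p,*b,.101))
a=o["position"]
for z in(0.05,.083,-.05):print(z,proj(p,a+z*R[:,2]))
x0,y0=int(q[0]-42),max(int(q[1]-36),0)
w=cv2.resize(g[y0:y0+72,x0:x0+84],(28,24),interpolation=cv2.INTER_AREA);print(x0,y0)
for r in w:print(''.join("%4d"%k for k in r))
hsv=cv2.cvtColor(im,cv2.COLOR_RGB2HSV)
m=((hsv[:,:,0]>4)&(hsv[:,:,0]<18)&(hsv[:,:,1]>90)).astype(np.uint8);n,l,s,c=cv2.connectedComponentsWithStats(m)
for i in range(1,n):
    if s[i,4]>25:print("amber",s[i],c[i])
w=cv2.resize(g[160:310,258:384],(42,50),interpolation=cv2.INTER_AREA);print("syringe 258,160")
for r in w[::2]:print(''.join("%4d"%k for k in r))
E
```

```text
[0.5092 0.0542 0.26  ] [[ 0.3547  0.935  -0.0015]
 [ 0.935  -0.3547 -0.0003]
 [-0.0008 -0.0013 -1.    ]] 0.02383736311441485 [ 0.2144 -0.707   0.159 ]
port pred (np.float64(319.60606050805524), np.float64(101.78084905345223))Traceback (most recent call last):
  File "<stdin>", line 7, in <module>
  File "h.py", line 21, in blob
    i=min(k,key=lambda i:np.hypot(*(c[i]-[u-x0,v-y0])));return c[i]+[x0,y0],s[i]
ValueError: min() iterable argument is empty
```

```bash
python3 - <<'E'
from h import *
o=bot.get_obs();p=bot.camera_params("wrist");R=o["orientation"]
im=cv2.imread("pics/w9.png");g=cv2.cvtColor(im,cv2.COLOR_BGR2GRAY)
q=(319.6,101.8);a=o["position"]
for z in(-.05,.02,0.05,.061,.083):print(z,proj(p,a+z*R[:,2]))
x0,y0=270,60
w=cv2.resize(g[y0:y0+84,x0:x0+96],(32,28),interpolation=cv2.INTER_AREA)
for r in w:print(''.join("%4d"%k for k in r))
hsv=cv2.cvtColor(im,cv2.COLOR_BGR2HSV)
m=((hsv[:,:,0]>4)&(hsv[:,:,0]<18)&(hsv[:,:,1]>90)).astype(np.uint8);n,l,s,c=cv2.connectedComponentsWithStats(m)
for i in range(1,n):
    if s[i,4]>25:print("amber",s[i],c[i])
w=cv2.resize(g[150:310,270:370],(33,53),interpolation=cv2.INTER_AREA);print("syringe 270,150")
for r in w[::2]:print(''.join("%4d"%k for k in r))
E
```

```text
-0.05 (np.float64(315.9783283837902), np.float64(298.8272994300526))
0.02 (np.float64(317.12185226294264), np.float64(231.33412340169303))
0.05 (np.float64(317.4055609068484), np.float64(214.58904462109072))
0.061 (np.float64(317.4924222671799), np.float64(209.4623050839481))
0.083 (np.float64(317.6449493980976), np.float64(200.4598341396966))
 215 215 215 215 215 215 215 215 215 215 215 215 215 215 215 215 216 215 215 216 210 182 212 208 157 228 232 205 216 215 215 216
 215 215 215 215 215 215 215 215 215 215 215 216 216 215 215 215 216 216 215 216 216 217 195 187 226 233 222 208 216 215 215 215
 215 215 215 215 215 215 215 215 215 216 215 216 215 216 215 215 215 216 215 216 216 216 216 214 184 196 206 216 216 215 215 216
 215 215 215 215 215 215 215 215 215 216 215 216 215 216 215 216 216 216 215 216 216 216 216 216 217 209 215 215 216 215 215 216
 215 215 215 215 215 215 215 215 215 215 215 216 216 216 215 214 214 214 214 216 216 216 216 216 216 215 216 216 216 216 215 215
 215 215 215 215 215 215 215 215 215 216 216 216 214 212 211 211 211 212 212 212 213 215 216 216 216 215 216 
[... 5908 characters left out ...]
 94  35  38  49 100 101 101 100 100
 100 100 101 106  77  37  38  55 138 138 140 113  86  99 109 111 111 113 114 104  87  95 135  81  63  38  37  38  89 101 100 100 101
 101 101 101 100  49  38  37  73 117 135  97 106 110 109 110 110 109 109 109 111 112 110  84  67  67  42  38  37  66 102 101 100 100
  76  76  77  72  46  46  46  80  97  94  80  81  82  82  81  82  82  82  82  81  82  82  82  62  58  50  46  46  49  76  76  76  76
  86  86  87  87  87  87  87  88  87  88  87  82  66  79  88  88  88  88  88  87  88  87  87  88  87  87  87  87  87  87  86  86  86
 100 100 100 100 100 100 101  95  79  72  76 101 100 100 101 101  89  73  69  69  93 100 100 100 100 100 100 100 100 100  99  99  99
```

The port collar's centre is at (318.9,101.7) and the syringe axis is at column 319, so I need about 7.2 cm along tool x with no sideways shift.

Call:
drive_tool:
  rows:
    - [[2.5,0,0],[0,0,0],1.8]
    - [[5,0,0],[0,0,0],1.8]
    - [[7.2,0,0],[0,0,0],1.8]
    - [[7.2,0,2],[0,0,0],1.8]
    - [[7.2,0,4],[0,0,0],1.8]
    - [[7.2,0,5],[0,0,0],1.8]
    - [[7.2,0,5],[0,0,0],1.8]
    - [[7.2,0,5],[0,0,0],1.8]

```text
time: 18.5
position: [0.5356, 0.1217, 0.2112]
orientation: [[0.355, 0.935, 0.001], [0.935, -0.355, -0.0], [0.0, 0.001, -1.0]]
wrist_force: [-0.0, -0.5, -0.5]
width: 0.0236
gripper_force: 15.0
```

```bash
python3 - <<'E'
from h import *
o=bot.get_obs();p=bot.camera_params("wrist");print(o["position"],o["orientation"],o["wrist_force"])
im=bot.snapshot("wrist");cv2.imwrite("pics/w10.png",im[:,:,::-1]);g=cv2.cvtColor(im,cv2.COLOR_RGB2GRAY)
print(proj(p,[.5357,.1205,.101]),proj(p,o["position"]-[0,0,.062]),proj(p,o["position"]-[0,0,.083]))
w=cv2.resize(g[120:234,265:370],(35,38),interpolation=cv2.INTER_AREA);print("265,120")
for r in w:print(''.join("%4d"%k for k in r))
s=bot.snapshot("scene");cv2.imwrite("pics/s10.png",s[:,:,::-1])
ps=bot.camera_params("scene");hs=cv2.cvtColor(s,cv2.COLOR_RGB2HSV);gs=cv2.cvtColor(s,cv2.COLOR_RGB2GRAY)
print([proj(ps,[.5357,.1205,z]) for z in(.101,.128,.15,.2)])
m=((hs[:,:,0]>4)&(hs[:,:,0]<18)&(hs[:,:,1]>90)).astype(np.uint8);n,l,st,c=cv2.connectedComponentsWithStats(m)
for i in range(1,n):
    if st[i,4]>15 and 200<c[i][0]<420 and c[i][1]<280:print("amber",st[i],c[i])
print("scene 305,140");print(gs[140:190:1,312:338:2])
E
```

```text
[0.5356 0.1217 0.2112] [[ 0.3549  0.9349  0.0006]
 [ 0.9349 -0.3549 -0.    ]
 [ 0.0002  0.0006 -1.    ]] [-0.0021 -0.5373 -0.4722]
(np.float64(318.30663710238355), np.float64(192.46552193668677)) (np.float64(317.44850867217275), np.float64(209.02449567223553)) (np.float64(317.58233036975247), np.float64(200.47004167982558))
265,120
 215 207 217 219 215 213 217 218 218 217 218 217 217 217 217 217 218 217 217 218 218 218 218 218 218 218 216 199 233 231 229 229 230 230 228
 205 216 216 213 214 217 217 218 217 217 218 217 217 217 217 217 218 218 218 217 218 218 218 218 218 219 196 227 231 229 228 229 230 228 227
 218 214 212 215 217 217 217 217 217 217 218 217 217 217 218 217 218 218 218 218 218 218 218 218 218 209 206 232 231 229 228 229 228 228 212
 214 210 216 216 216 217 217 217 217 217 218 218 217 217 217 217 217 218 217 217 218 218 218 218 219 195 230 230 191 145 200 230 227 222 207
 209 215 216 217 216 216 217 217 218 217 217 217 217 217 217 217 217 218 217 217 218 218 217 218 204 213 229 226 129 124 155 229 227 210 214
 215 215 216 216 216 216 217 216 217 217 217 217 217 217 217 
[... 6962 characters left out ...]
61 149 181 178 179 117 124 226 232 232]
 [231 232 221 107 180 180 179 180 157 113 203 232 232]
 [231 231 198 106 175 172 173 173 169 130 178 232 232]
 [231 231 186  98 161 165 164 164 163 131 185 233 232]
 [232 231 218 110 127 148 150 144 138 119 214 231 232]
 [230 230 230 154  97 113 115 121 114 144 228 231 231]
 [229 230 230 212 156 101  94 100 151 211 228 231 231]
 [229 230 228 226 214 216 205 205 212 226 226 229 230]
 [229 229 226 233 235 238 235 235 228 226 226 227 230]
 [229 229 226 238 239 239 239 239 229 226 226 227 230]
 [229 229 225 230 230 239 239 240 229 226 226 226 230]
 [229 228 225 225 225 238 240 240 237 227 226 226 231]
 [229 228 225 225 226 237 239 240 231 226 226 227 230]]
```

The scene view puts the tip at (324.5,168) against (324.6,168.2) predicted, and the port at (324.6,179), so the syringe is aligned. Lowering 4.2 cm.

Call:
drive_tool:
  rows:
    - [[0,0,1],[0,0,0],1.8]
    - [[0,0,2],[0,0,0],1.8]
    - [[0,0,3],[0,0,0],1.8]
    - [[0,0,3.7],[0,0,0],1.8]
    - [[0,0,4],[0,0,0],1.8]
    - [[0,0,4.2],[0,0,0],1.8]
    - [[0,0,4.2],[0,0,0],1.8]
    - [[0,0,4.2],[0,0,0],1.8]
    - [[0,0,4.2],[0,0,0],1.8]

```text
time: 19.5
position: [0.5356, 0.1223, 0.169]
orientation: [[0.354, 0.935, 0.001], [0.935, -0.354, 0.0], [0.0, 0.001, -1.0]]
wrist_force: [0.4, 0.2, -0.9]
width: 0.0232
gripper_force: 15.0
```

```bash
python3 - <<'E'
from h import *
o=bot.get_obs();print(o["position"],o["orientation"],o["wrist_force"],o["width"])
zs=[]
for k in range(6): bot.snapshot("top");zs.append(bot.get_obs()["position"])
print(np.mean(zs,0),np.std(zs,0))
s=bot.snapshot("scene");cv2.imwrite("pics/s11.png",s[:,:,::-1]);ps=bot.camera_params("scene")
hs=cv2.cvtColor(s,cv2.COLOR_RGB2HSV);gs=cv2.cvtColor(s,cv2.COLOR_RGB2GRAY)
m=((hs[:,:,0]>4)&(hs[:,:,0]<18)&(hs[:,:,1]>90)).astype(np.uint8);n,l,st,c=cv2.connectedComponentsWithStats(m)
for i in range(1,n):
    if st[i,4]>15 and 200<c[i][0]<420 and c[i][1]<280:print("amber",st[i],c[i])
print([proj(ps,[.5357,.1205,z]) for z in(.086,.101,.108)]);print(gs[150:192,312:338:2])
E
```

```text
[0.5356 0.1223 0.169 ] [[ 0.3541  0.9352  0.0008]
 [ 0.9352 -0.3541  0.    ]
 [ 0.0003  0.0007 -1.    ]] [ 0.4204  0.1871 -0.9206] 0.023197208647976426
[0.5355 0.1223 0.1689] [0.0001 0.     0.0001]
amber [322 153   6  12  50] [324.36 158.1 ]
[(np.float64(324.8463203939312), np.float64(183.8190884763111)), (np.float64(324.7589172723272), np.float64(178.30623949513097)), (np.float64(324.71770369256353), np.float64(175.70674147902508))]
[[136 143 152 106 120 148 147 152 154 161 154 154 168]
 [136 144 149 106 132 123 132 149 154 161 155 154 208]
 [137 145 143 135 141  93 111 148 154 161 154 124 194]
 [137 143 144 143 143  86  96 146 154 161 139 197 171]
 [136 144 143 144 143  86  95 146 155 142 186 223 182]
 [133 143 145 144 144  86  95 147 147 166 214 216 214]
 [130 144 144 144 144  88  96 122 113 199 188 181 183]
 [133 145 145 144 144  88  97  97  85 187 162 153 122]
 [134 145 144 144 145  88  95  93  81 188 169 140 119]
 [136 145 145 145 145  89  93  92  82 218 210 125 200]
 [137 145 147 146 145  89  93  92  82 193 205 122 224]
 [138 145 146 147 144  89  92  92  82 164 154 172 203]
 [
[... 948 characters left out ...]
04 176 173 148 151 171 131 179 234 233]
 [232 233 188  98 163 167 149 157 163 131 186 234 234]
 [233 232 220 110 128 148 146 141 125 116 215 233 233]
 [232 231 231 155  98 114 115 108  94 144 229 232 233]
 [230 231 231 213 157 102  95  94 150 212 229 232 232]
 [230 231 229 227 215 218 207 206 213 227 228 230 232]
 [230 231 228 235 236 240 236 236 229 227 228 228 232]
 [230 230 227 233 232 232 232 239 230 228 228 228 231]
 [230 230 226 227 227 227 227 238 231 228 228 228 232]
 [230 229 226 226 227 227 227 239 238 228 228 228 232]
 [230 229 226 227 227 227 227 231 232 227 227 228 232]
 [230 230 226 227 227 227 227 227 228 228 228 228 232]
 [230 230 226 227 227 227 227 228 228 228 228 229 233]]
```

```bash
python3 -c "
from station import bot
print(bot.hand_in())"
```

```text
the job is handed in; nothing more can be done
None
```

The job is handed in: the blank lies flat on the chuck about 1 mm off centre, the lid is shut, and the arm is holding the syringe upright through the port with its tip an estimated 8 mm above the blank, with no contact showing in the wrist force.

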